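# Put the sockets back in their tray in order of size

## Robot

A 6-joint arm with a two-finger parallel gripper is mounted at the origin on the work surface. World frame = base frame: x ahead of the robot, y to its left, z up, the work surface at z = 0. Lengths are in m, angles in rad, forces in N, time in s.
With the tool pointing down it reaches from about 0.25 to 0.775 m from the base axis. Payload 4 kg.
Tool frame: the origin (TCP) lies at the very end of the fingers, on their centre line; the grasp point (between the pads) lies 19 mm behind it; z points along the fingers, y is the line along which they close (so a half turn about z gives the same grasp; the last joint's range is limited). The gripper opens to 85 mm and grips with 20 to 120 N. Pads are 22 mm wide; open, the fingers measure 114 mm over their backs; the gripper's body (76 mm by 85 mm) begins 54 mm behind the grasp point. The pads swing forward as they close: fully open they stand 13 mm farther back than shut.
Start: joints at [-1.222, 0.087, 1.371, -0, 1.684, -0.103], TCP at [0.24, -0.495, 0.231] pointing down, gripper open.
Joint ranges: [-3.1, 3.1], [-0.76, 2.03], [0.27, 2.55], [-1.08, 4.22], [0.17, 2.65], [-2.57, 2.57]. Speed limits (rad/s): [2.79, 2.79, 3.14, 3.14, 3.14, 3.14].

## Interface

Orientations are given as a 3x3 rotation matrix whose columns are the frame's x, y, z axes.
In Python, from rig import r gives the robot as it stands.
- The arm moves only by the tool move_arm, never from a script. Its argument "deltas" is a list of rows, each an object of numbers: "hand": the opening, from -1 (shut) to 1 (fully open); "tx", "ty", "tz": the shift along the tool's x, y, z in m; "wx", "wy", "wz": the turn, a rotation vector about the tool's x, y, z in rad. A call has 1 to 12 rows; each row is the pose to reach, as a shift and turn from the pose commanded when the call began, along the tool's axes at that moment; what a row does not reach only later rows make up. A row lasts 1/10 s, in which the tool goes at most 50 mm and 8.59 degrees, less where a joint would pass 70% of its speed; a pose out of reach is approached as far as the arm can. A call with a gripper value outside its range is refused whole. The fingers move at their own pace and stop on an object; the grip force is fixed at half the most. Time passes only in rows, so rows that repeat a pose let the fingers close. It gives the time, the measured TCP pose, the force, the opening and the grip force at its end, in the units of the state.
- r.read_state(): the state, without advancing time (a new reading comes with each control period).
- r.camera(name): name is "scene" or "top" or "wrist"; returns the picture (420x560x3 uint8, red, green, blue); there is no depth.
- r.camera_model(name): a dict with "mtx" (3x3 intrinsics, pixels), "R" (3x3) and "t" (3): a world point X has camera coordinates R X + t; the wrist camera has in their place "T_tool_cam" (4x4, takes a point from camera to tool coordinates, whose origin is the TCP and whose axes are the flange's). Camera axes: x right, y down, z forward; pixel columns grow to the right and rows downward; lengths in m; the calibration is good to about 2 mm. The wrist camera is an equidistant fisheye: a pixel r from the principal point sees the ray r / f radians off the axis. A picture is of the moment at which its call begins: read the wrist's pose just before it. camera_model takes no time and is no camera call.
- r.job_done(): hands the job in; it is judged then, once.
The state is a dict: "t": time; "qpos": joint angles; "qd": joint speeds; "effort": joint torques, N m; "eef_pos": TCP position; "orientation": TCP orientation; "ft_force": force on the tool from outside, world axes, zero at the start; "torque": the same for the moment, N m; "opening": finger opening in m; "finger_force": force on a finger pad.
Only numpy, scipy, OpenCV 4.12 (cv2) and the standard library are available. Lean on these libraries where they do the work, as an engineer would, in place of code of your own. Each camera call takes 0.05 s, during which the arm holds its last target. There are 200 camera calls.

## Task

Put the four loose wrench sockets back in the red-rimmed tray in order of size: each one standing upright, opening up, centred on the yellow disc that matches its size, the smallest socket on the smallest disc through to the largest on the largest. Leave the oil bottle and the cup of screws standing where they are.

Things in the scene. Friction and masses are not known exactly. Their poses are not given: they have to be found in the camera images.
- socket_14: The smallest of four bright steel hexagon sockets for a socket wrench: a plain round cylinder standing upright on the bench, dark hexagonal opening on top, 22 mm outer diameter, 38 mm high, the same all the way up; about 70 g. Origin: centre of its underside; z up along its axis. Loose; no other thing within 40 mm of its axis at the start.
- socket_19: The second smallest of four bright steel hexagon sockets for a socket wrench: a plain round cylinder standing upright on the bench, dark hexagonal opening on top, 29 mm outer diameter, 40 mm high; the lowest 10 mm (drive end) is narrower, 28 mm, so grip it above 14 mm; about 120 g. Origin: centre of its underside; z up along its axis. Loose; no other thing within 40 mm of its axis at the start.
- socket_24: The second largest of four bright steel hexagon sockets for a socket wrench: a plain round cylinder standing upright on the bench, dark hexagonal opening on top, 36 mm outer diameter, 44 mm high; the lowest 10 mm (drive end) is narrower, 32 mm, so grip it above 14 mm; about 200 g. Origin: centre of its underside; z up along its axis. Loose; no other thing within 40 mm of its axis at the start.
- socket_32: The largest of four bright steel hexagon sockets for a socket wrench: a plain round cylinder standing upright on the bench, dark hexagonal opening on top, 44 mm outer diameter, 50 mm high; the lowest 10 mm (drive end) is narrower, 37 mm, so grip it above 14 mm; about 340 g. Origin: centre of its underside; z up along its axis. Loose; no other thing within 40 mm of its axis at the start.
- disc_14: The smallest of four flat yellow discs on the black floor of a shallow red-rimmed tray, 26 mm in diameter, no step. They lie in a row in order of size, 54 mm between centres. The tray is 238 x 80 mm outside, its floor 4 mm and its rim (4 mm wide) 8 mm above the bench; it does not move and may lie at any angle. Origin: its centre, on the floor surface; x along the row towards the largest, z up.
- disc_19: The second smallest of four flat yellow discs on the black floor of a shallow red-rimmed tray, 33 mm in diameter, no step. They lie in a row in order of size, 54 mm between centres. Same tray: floor 4 mm, rim 8 mm above the bench. Origin: its centre, on the floor surface; x along the row towards the largest, z up.
- disc_24: The second largest of four flat yellow discs on the black floor of a shallow red-rimmed tray, 40 mm in diameter, no step. They lie in a row in order of size, 54 mm between centres. Same tray: floor 4 mm, rim 8 mm above the bench. Origin: its centre, on the floor surface; x along the row towards the largest, z up.
- disc_32: The largest of four flat yellow discs on the black floor of a shallow red-rimmed tray, 48 mm in diameter, no step. They lie in a row in order of size, 54 mm between centres. Same tray: floor 4 mm, rim 8 mm above the bench. Origin: its centre, on the floor surface; x along the row towards the largest, z up.
- oil_bottle: Small upright oil bottle, clear and orange with a red pointed cap, 40 mm in diameter, 62 mm high; stands among the sockets, loose. Not to be disturbed. Origin: centre of its underside; z up.
- screw_cup: White plastic cup of screws, 62 mm across its rim, 50 mm at the foot, 52 mm high; stands among the sockets, loose. Not to be disturbed. Origin: centre of its underside; z up.
Mind the look-alikes: they are no part of the job. What is shaped like the socket_24 but blue or green is not meant.

How it is judged:
At the end, for the whole second after the job is handed in: Each of the four sockets stands upright (within 0.08 rad) on the tray floor (its underside less than 4 mm above it), at rest, with its axis within 12 mm of the centre of the disc of its own size, all released (horizontal distance between socket_14 and disc_14 below 0.012 m and z of socket_14 in the frame of disc_14 below 0.004 m and angle between each of socket_14, socket_19, socket_24, socket_32's own z axis and vertical below 0.08 rad and linear speed of each of socket_14, socket_19, socket_24, socket_32 below 0.02 m/s and angular speed of each of socket_14, socket_19, socket_24, socket_32 below 0.2 rad/s and horizontal distance between socket_19 and disc_19 below 0.012 m and z of socket_19 in the frame of disc_19 below 0.004 m and horizontal distance between socket_24 and disc_24 below 0.012 m and z of socket_24 in the frame of disc_24 below 0.004 m and horizontal distance between socket_32 and disc_32 below 0.012 m and z of socket_32 in the frame of disc_32 below 0.004 m); the robot touches nothing.
It fails at once if the oil bottle is knocked over or pushed more than 20 mm from its place (distance of oil_bottle from where it was at the start of the episode above 0.02 m or angle between oil_bottle's own z axis and vertical above 0.35 rad).
It fails at once if the cup of screws is knocked over or pushed more than 20 mm from its place (distance of screw_cup from where it was at the start of the episode above 0.02 m or angle between screw_cup's own z axis and vertical above 0.35 rad).
It also fails if it takes over 112 s, if anything falls off the work surface, if the arm or the gripper's body presses on something with over 40 N, if the wrist force passes 120 N, or if a joint passes its speed limit or range.

## Working session

There is one attempt and no reset: what is moved stays moved. The work goes in short steps, Python scripts to look and compute and a tool call to move; the robot and the scene stay as the last step left them, time stands still between calls to the robot, and variables do not carry over. Pictures are saved under pics/ and viewed, at most 14 in all, crops included, and the job is handed in when it is done.

Besides the shell and the picture viewer there is one more tool, called after ">>>" as name(argument=value, ...), one argument or row to a line, values as JSON. move_arm: Moves the arm, as the interface text tells. Its arguments: {"type":"object","properties":{"deltas":{"type":"array","items":{"type":"object","properties":{"hand":{"type":"number"},"tx":{"type":"number"},"ty":{"type":"number"},"tz":{"type":"number"},"wx":{"type":"number"},"wy":{"type":"number"},"wz":{"type":"number"}}}}},"required":["deltas"]}

```bash
ls; mkdir -p pics; python3 - <<'E'
from rig import r
import cv2
s=r.read_state(); print(s)
for n in("top","scene"):
    cv2.imwrite(f"pics/{n}0.png",r.camera(n)[:,:,::-1]); m=r.camera_model(n); print(n,{k:v.tolist() if hasattr(v,'tolist') else v for k,v in m.items()})
print(r.camera_model("wrist"))
E
```

```text
pics
{'t': 0.0, 'qpos': array([-1.22207136e+00,  8.79636441e-02,  1.37228329e+00,  5.67275740e-06,
        1.68359320e+00, -1.03063454e-01]), 'qd': array([-0.00181878, -0.00017176,  0.00061448,  0.00015794, -0.00133691,
        0.00044838]), 'effort': array([ 5.81000077e-04, -3.51863050e+01, -3.13273752e+01, -1.45085301e-04,
        1.06159196e-02,  6.31155075e-06]), 'eef_pos': array([ 0.23995897, -0.49433393,  0.23011967]), 'orientation': array([[ 8.99667578e-01,  4.36574928e-01, -7.62664662e-04],
       [ 4.36575530e-01, -8.99665125e-01,  2.11412460e-03],
       [ 2.36831000e-04, -2.23497009e-03, -9.99997474e-01]]), 'ft_force': array([0.09381629, 1.64809446, 0.03845015]), 'torque': array([-0.01902957, -0.09444705, -0.00162846]), 'finger_force': 0.0, 'opening': 0.08562471547781991}
top {'mtx': [[379.35701878179566, 0.0, 278.1854528224528], [0.0, 379.35701878179566, 210.77370891735873], [0.0, 0.0, 1.0]], 'R': [[-0.0024527792811910414, -0.9992746100688416, 0.03800312547097517], [-0.9973098612328662, -0.000339703698079867, -0.07330024071637678], [0.07325997926207069, -0.038080681101608
[... 309 characters left out ...]
3, -0.07666202608692213, -0.5244999699055701], [-0.5213858668880321, 0.05777903798198744, -0.8513626492742629]], 't': [-0.0631563310426487, -0.45210819216081566, 1.472192235484396]}
{'mtx': array([[325.1922621 ,   0.        , 273.83382842],
       [  0.        , 325.1922621 , 206.62213489],
       [  0.        ,   0.        ,   1.        ]]), 'T_tool_cam': array([[-7.99999243e-04, -9.60636176e-01, -2.77808383e-01,
         6.98938076e-02],
       [ 9.99999093e-01, -1.06943382e-03,  8.18327704e-04,
        -2.06233588e-04],
       [-1.08321288e-03, -2.77807477e-01,  9.60636160e-01,
        -1.42596465e-01],
       [ 0.00000000e+00,  0.00000000e+00,  0.00000000e+00,
         1.00000000e+00]])}
```

View pics/top0.png

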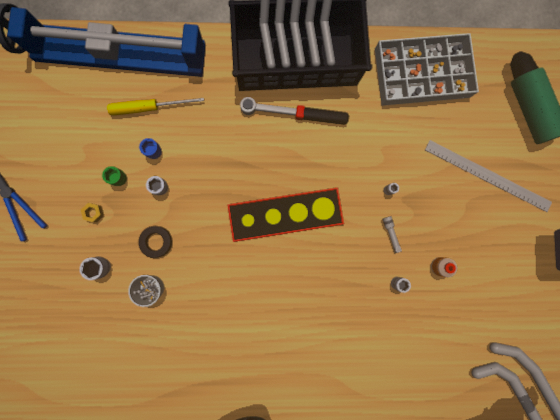

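View pics/scene0.png

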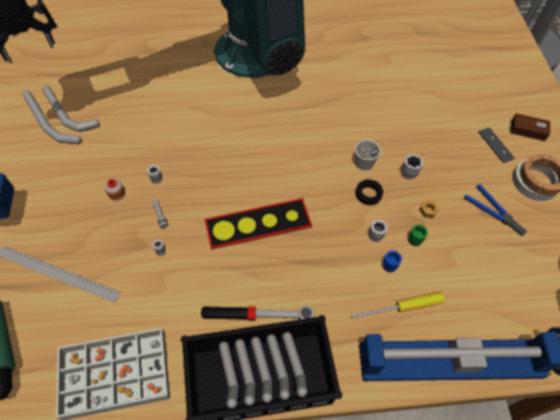

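Candidates (top view):
- Steel sockets at (393,189) smallest, (403,286), (156,186) and (92,269) largest.
- Look-alikes: blue (150,148), green (113,176), nut (92,213), black ring (155,242), bolt (391,235).
- The bottle is at (446,268) and the cup at (145,291). The discs run from (248,220) small to (323,209) large.

I choose the four bright steel ones, check them in a crop, and triangulate.

```bash
cat > h.py <<'E'
import numpy as np, cv2
from rig import r
def ray(name,px,st=None):
    m=r.camera_model(name); K=m["mtx"]; px=np.asarray(px,float)
    d=np.array([(px[0]-K[0,2])/K[0,0],(px[1]-K[1,2])/K[1,1],1.])
    if name!="wrist": R=m["R"]; return -R.T@m["t"], (R.T@d)/np.linalg.norm(d)
    th=np.hypot(d[0],d[1]); v=np.array([*(d[:2]*np.sin(th)/max(th,1e-9)),np.cos(th)])
    T=m["T_tool_cam"]; Rw=st["orientation"]
    return st["eef_pos"]+Rw@T[:3,3], Rw@T[:3,:3]@v
def tri(rays):
    A=sum(np.eye(3)-np.outer(d,d) for o,d in rays); b=sum((np.eye(3)-np.outer(d,d))@o for o,d in rays)
    X=np.linalg.solve(A,b); return X,[np.linalg.norm(np.cross(X-o,d)) for o,d in rays]
def onz(ry,z): o,d=ry; return o+d*(z-o[2])/d[2]
def proj(name,X,st=None):
    m=r.camera_model(name);K=m["mtx"]
    if name!="wrist": c=m["R"]@X+m["t"]; return K[:2,2]+K[0,0]*c[:2]/c[2]
    T=m["T_tool_cam"]; c=st["orientation"].T@(X-st["eef_pos"]); c=T[:3,:3].T@(c-T[:3,3])
    n=np.hypot(c[0],c[1]); return K[:2,2]+K[0,0]*np.arctan2(n,c[2])*c[:2]/max(n,1e-9)
def yellow(img,z0=30):
    h=cv2.cvtColor(img,cv2.COLOR_RGB2HSV); m=cv2.inRange(h,(24,150,90),(35,255,255))
    n,l,s,c=cv2.connectedComponentsWithStats(m); return [(tuple(c[i].round(2)),int(s[i,4])) for i in range(1,n) if s[i,4]>z0]
E
python3 - <<'E'
from h import *
P={'14':((393,188),(159,244)),'19':((403,286),(155,170)),'24':((156,185),(378,227)),'32':((92,268),(413,162)),'bottle':((446,268),(114,184)),'cup':((145,288),(367,148)),'disc14':((248,220),(292,215)),'disc32':((323,209),(224,230))}
for k,(a,b) in P.items():
    X,e=tri([ray("top",a),ray("scene",b)]); print(k,X.round(3),np.round(e,4),np.hypot(X[0],X[1]).round(3))
ims={n:cv2.imread(f"pics/{n}0.png") for n in("top","scene")}
for n in ims: print(n,yellow(ims[n][:,:,::-1].copy()))
rows=[]
for n,i in(("top",0),("scene",1)):
    rows.append(np.hstack([cv2.resize(ims[n][int(P[k][i][1])-20:int(P[k][i][1])+20,int(P[k][i][0])-20:int(P[k][i][0])+20],(195,195),interpolation=cv2.INTER_CUBIC) for k in('14','19','24','32')]))
cv2.imwrite("pics/crop1.png",np.vstack(rows))
E
```

```text
14 [ 0.627 -0.245  0.04 ] [0.0016 0.0016] 0.673
19 [ 0.428 -0.26   0.041] [0.0024 0.0024] 0.5
24 [0.631 0.236 0.044] [0.0011 0.0011] 0.674
32 [0.467 0.354 0.05 ] [0.0011 0.0011] 0.586
bottle [ 0.463 -0.35   0.044] [0.0002 0.0002] 0.581
cup [0.43  0.246 0.069] [0.0016 0.0016] 0.496
disc14 [0.563 0.054 0.009] [0.0015 0.0015] 0.565
disc32 [ 0.586 -0.105  0.006] [0.0016 0.0016] 0.596
top [((np.float64(130.97), np.float64(104.9)), 388), ((np.float64(322.88), np.float64(208.2)), 425), ((np.float64(297.95), np.float64(212.17)), 298), ((np.float64(272.68), np.float64(216.1)), 209), ((np.float64(247.5), np.float64(219.99)), 136)]
scene [((np.float64(291.59), np.float64(215.16)), 108), ((np.float64(269.08), np.float64(220.0)), 165), ((np.float64(246.42), np.float64(224.93)), 243), ((np.float64(223.36), np.float64(229.95)), 343), ((np.float64(421.15), np.float64(301.12)), 428)]
```

View pics/crop1.png

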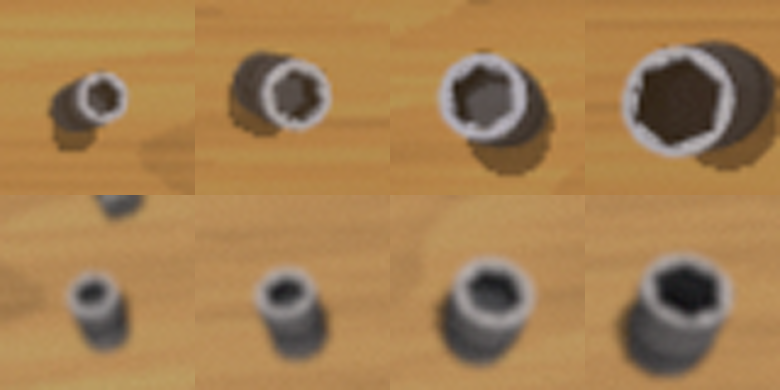

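The crop confirms all four are bright steel and increase in size. The triangulated heights are 40, 41, 44 and 50 mm, which matches the text. The fingers will close across the tray row, a direction that also avoids the bottle and the cup. Next I work out the first move and refine the discs.

```bash
cat >> h.py <<'E'
from scipy.spatial.transform import Rotation as Ro
def Rt(yaw): # yaw = angle of tool x, tool down
    c,s=np.cos(yaw),np.sin(yaw); return np.array([[c,s,0],[s,-c,0],[0,0,-1.]])
def delta(p,yaw,st=None):
    st=st or r.read_state(); R=st["orientation"]
    return (R.T@(np.array(p)-st["eef_pos"])).round(4), Ro.from_matrix(R.T@Rt(yaw)).as_rotvec().round(4)
E
python3 - <<'E'
from h import *
t=[(322.88,208.2),(297.95,212.17),(272.68,216.1),(247.5,219.99)]; s=[(223.36,229.95),(246.42,224.93),(269.08,220.0),(291.59,215.16)]
D=[]
for a,b in zip(t,s):
    X,e=tri([ray("top",a),ray("scene",b)]); D.append(X); print(X.round(4),np.round(e,4))
D=np.array(D);print(np.linalg.norm(np.diff(D,axis=0),axis=1)); d=D[0]-D[3]; row=np.arctan2(d[1],d[0]); print("row",row)
yaw=row+np.pi; print(yaw, delta((0.627,-0.245,0.15),yaw))
E
```

```text
[ 0.5876 -0.1056  0.0085] [0.0006 0.0006]
[ 0.5791 -0.0524  0.0084] [0.0006 0.0006]
[0.5708 0.0008 0.0082] [0.0003 0.0003]
[0.5626 0.0539 0.0083] [0.0005 0.0005]
[0.05381612 0.05387995 0.05373863]
row -1.4153747131924477
1.7262179403973454 (array([ 0.4571, -0.0552,  0.0804]), array([-0.0016, -0.0015, -1.2744]))
```

>>> move_arm(
  deltas=[
    {"tx": 0.457, "ty": -0.055, "tz": 0.08, "wz": -1.274, "hand": 0.4},
    {"tx": 0.457, "ty": -0.055, "tz": 0.08, "wz": -1.274, "hand": 0.4},
    {"tx": 0.457, "ty": -0.055, "tz": 0.08, "wz": -1.274, "hand": 0.4},
    {"tx": 0.457, "ty": -0.055, "tz": 0.08, "wz": -1.274, "hand": 0.4},
    {"tx": 0.457, "ty": -0.055, "tz": 0.08, "wz": -1.274, "hand": 0.4},
    {"tx": 0.457, "ty": -0.055, "tz": 0.08, "wz": -1.274, "hand": 0.4},
    {"tx": 0.457, "ty": -0.055, "tz": 0.08, "wz": -1.274, "hand": 0.4},
    {"tx": 0.457, "ty": -0.055, "tz": 0.08, "wz": -1.274, "hand": 0.4},
    {"tx": 0.457, "ty": -0.055, "tz": 0.08, "wz": -1.274, "hand": 0.4},
    {"tx": 0.457, "ty": -0.055, "tz": 0.08, "wz": -1.274, "hand": 0.4},
    {"tx": 0.457, "ty": -0.055, "tz": 0.08, "wz": -1.274, "hand": 0.4},
    {"tx": 0.457, "ty": -0.055, "tz": 0.08, "wz": -1.274, "hand": 0.4},
  ],
)

```text
invalid input at $.deltas[0]: expected keys hand, tx, ty, tz, wx, wy, wz
```

```bash
python3 - <<'E'
from h import *
s=r.read_state(); im=r.camera("wrist"); cv2.imwrite("pics/w1.png",im[:,:,::-1]); np.save("w1.npy",im)
print(s["t"],s["eef_pos"],s["opening"]); print(proj("wrist",np.array([.627,-.245,.038]),s))
print([onz(ray("wrist",c,s),.004).round(4) for c,a in yellow(im)],yellow(im))
E
```

```text
0.1 [ 0.23995302 -0.494409    0.23022606] 0.0851513040066275
[ 229.83787923 -162.03376663]
[] []
```

View pics/w1.png

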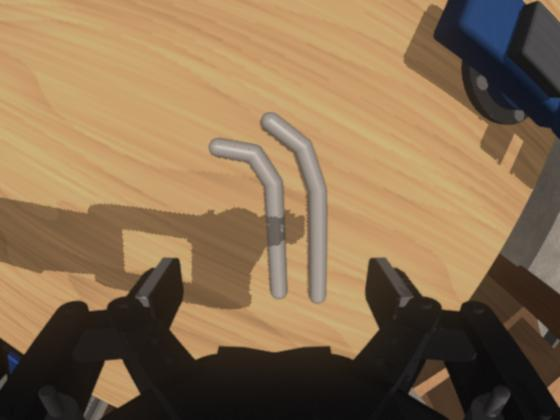

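The move was refused because every key has to be present. The view still shows the bent tubes at the start pose. I'll send it again.

>>> move_arm(
  deltas=[
    {"tx": 0.457, "ty": -0.055, "tz": 0.08, "wx": 0, "wy": 0, "wz": -1.274, "hand": 0.4},
    {"tx": 0.457, "ty": -0.055, "tz": 0.08, "wx": 0, "wy": 0, "wz": -1.274, "hand": 0.4},
    {"tx": 0.457, "ty": -0.055, "tz": 0.08, "wx": 0, "wy": 0, "wz": -1.274, "hand": 0.4},
    {"tx": 0.457, "ty": -0.055, "tz": 0.08, "wx": 0, "wy": 0, "wz": -1.274, "hand": 0.4},
    {"tx": 0.457, "ty": -0.055, "tz": 0.08, "wx": 0, "wy": 0, "wz": -1.274, "hand": 0.4},
    {"tx": 0.457, "ty": -0.055, "tz": 0.08, "wx": 0, "wy": 0, "wz": -1.274, "hand": 0.4},
    {"tx": 0.457, "ty": -0.055, "tz": 0.08, "wx": 0, "wy": 0, "wz": -1.274, "hand": 0.4},
    {"tx": 0.457, "ty": -0.055, "tz": 0.08, "wx": 0, "wy": 0, "wz": -1.274, "hand": 0.4},
    {"tx": 0.457, "ty": -0.055, "tz": 0.08, "wx": 0, "wy": 0, "wz": -1.274, "hand": 0.4},
    {"tx": 0.457, "ty": -0.055, "tz": 0.08, "wx": 0, "wy": 0, "wz": -1.274, "hand": 0.4},
    {"tx": 0.457, "ty": -0.055, "tz": 0.08, "wx": 0, "wy": 0, "wz": -1.274, "hand": 0.4},
    {"tx": 0.457, "ty": -0.055, "tz": 0.08, "wx": 0, "wy": 0, "wz": -1.274, "hand": 0.4},
  ],
)

```text
t: 1.35
eef_pos: [0.6267, -0.2463, 0.1509]
orientation: [[-0.154, 0.988, -0.002], [0.988, 0.154, -0.0], [-0.0, -0.002, -1.0]]
ft_force: [-0.4, -0.1, 0.4]
opening: 0.0599
finger_force: 0.0
```

```bash
python3 - <<'E'
from h import *
s=r.read_state(); im=r.camera("wrist"); cv2.imwrite("pics/w1.png",im[:,:,::-1]); np.save("w1.npy",im)
print(s["t"],s["eef_pos"],s["opening"],s["ft_force"]); print(proj("wrist",np.array([.627,-.245,.038]),s))
print([onz(ray("wrist",c,s),.004).round(4) for c,a in yellow(im)],yellow(im)); print(delta((.627,-.245,.15),1.726,s))
E
```

```text
1.35 [ 0.6266543  -0.24625827  0.15089962] 0.05992471893774007 [-0.3589065  -0.10753916  0.44600547]
[275.50271737 200.90208223]
[] []
(array([0.0012, 0.0005, 0.0009]), array([-0.0016,  0.0003, -0.0006]))
```

View pics/w1.png

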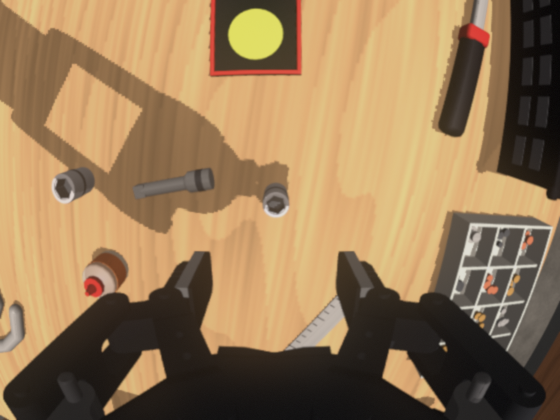

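The wrist view shows socket_14 with its opening at about (276,204), midway between the fingers. Socket_19 is at (64,188), the bottle cap at (94,288) and disc_32 at (256,34).

```bash
python3 - <<'E'
from h import *
im=np.load("w1.npy"); s=r.read_state(); 
h=cv2.cvtColor(im,cv2.COLOR_RGB2HSV); print(h[34,256])
h0,s0,v0=map(int,h[34,256]); m=cv2.inRange(h,(h0-3,s0-40,120),(h0+3,255,255)); n,l,q,c=cv2.connectedComponentsWithStats(m); print([(c[i],q[i,4]) for i in range(1,n) if q[i,4]>300])
p=ray("wrist",(276,204),s); print("14@.038",onz(p,.038), tri([p,ray("top",(393.5,187.5))]))
p=ray("wrist",(64,188),s); print("19@.040",onz(p,.04), tri([p,ray("top",(403.2,286))]))
p=ray("wrist",(255.8,34),s); print("d32",onz(p,.004), tri([p,ray("top",(322.9,208.2))]))
print(delta((*onz(ray("wrist",(276,204),s),.038)[:2],.010),1.726,s))
E
```

```text
[ 30 141 225]
[(array([255.15203901,  33.68484043]), np.int32(2256))]
14@.038 [ 0.62763101 -0.24832671  0.038     ] (array([ 0.62730276, -0.24656387,  0.04441302]), [np.float64(2.3162558697922276e-05), np.float64(2.316255869790097e-05)])
19@.040 [ 0.42995215 -0.26216826  0.04      ] (array([ 0.42646459, -0.26418585,  0.03540789]), [np.float64(0.00045754379228171824), np.float64(0.0004575437922816592)])
d32 [ 0.5880249  -0.10694215  0.004     ] (array([ 0.58794398, -0.10692293,  0.00380685]), [np.float64(6.866625216561088e-05), np.float64(6.866625216573439e-05)])
(array([-0.0015,  0.0011,  0.1415]), array([-0.0008,  0.0006, -0.0017]))
```

>>> move_arm(
  deltas=[
    {"tx": -0.001, "ty": 0.001, "tz": 0.05, "wx": 0, "wy": 0, "wz": 0, "hand": 0.4},
    {"tx": -0.001, "ty": 0.001, "tz": 0.09, "wx": 0, "wy": 0, "wz": 0, "hand": 0.4},
    {"tx": -0.001, "ty": 0.001, "tz": 0.12, "wx": 0, "wy": 0, "wz": 0, "hand": 0.4},
    {"tx": -0.001, "ty": 0.001, "tz": 0.139, "wx": 0, "wy": 0, "wz": 0, "hand": 0.4},
    {"tx": -0.001, "ty": 0.001, "tz": 0.139, "wx": 0, "wy": 0, "wz": 0, "hand": 0.4},
    {"tx": -0.001, "ty": 0.001, "tz": 0.139, "wx": 0, "wy": 0, "wz": 0, "hand": -1},
    {"tx": -0.001, "ty": 0.001, "tz": 0.139, "wx": 0, "wy": 0, "wz": 0, "hand": -1},
    {"tx": -0.001, "ty": 0.001, "tz": 0.139, "wx": 0, "wy": 0, "wz": 0, "hand": -1},
    {"tx": -0.001, "ty": 0.001, "tz": 0.139, "wx": 0, "wy": 0, "wz": 0, "hand": -1},
    {"tx": -0.001, "ty": 0.001, "tz": 0.139, "wx": 0, "wy": 0, "wz": 0, "hand": -1},
    {"tx": -0.001, "ty": 0.001, "tz": 0.139, "wx": 0, "wy": 0, "wz": 0, "hand": -1},
  ],
)

```text
t: 2.5
eef_pos: [0.6298, -0.2479, 0.0155]
orientation: [[-0.154, 0.988, 0.004], [0.988, 0.154, -0.003], [-0.004, 0.004, -1.0]]
ft_force: [-1.5, -0.4, 6.4]
opening: 0.0197
finger_force: 59.1
```

>>> move_arm(
  deltas=[
    {"tx": 0, "ty": 0, "tz": -0.04, "wx": 0, "wy": 0, "wz": 0, "hand": -1},
    {"tx": 0, "ty": 0, "tz": -0.08, "wx": 0, "wy": 0, "wz": 0, "hand": -1},
    {"tx": 0.05, "ty": -0.004, "tz": -0.085, "wx": 0, "wy": 0, "wz": 0, "hand": -1},
    {"tx": 0.1, "ty": -0.008, "tz": -0.085, "wx": 0, "wy": 0, "wz": 0, "hand": -1},
    {"tx": 0.15, "ty": -0.012, "tz": -0.085, "wx": 0, "wy": 0, "wz": 0, "hand": -1},
    {"tx": 0.2, "ty": -0.016, "tz": -0.085, "wx": 0, "wy": 0, "wz": 0, "hand": -1},
    {"tx": 0.25, "ty": -0.02, "tz": -0.085, "wx": 0, "wy": 0, "wz": 0, "hand": -1},
    {"tx": 0.29, "ty": -0.021, "tz": -0.085, "wx": 0, "wy": 0, "wz": 0, "hand": -1},
    {"tx": 0.309, "ty": -0.021, "tz": -0.085, "wx": 0, "wy": 0, "wz": 0, "hand": -1},
    {"tx": 0.309, "ty": -0.021, "tz": -0.085, "wx": 0, "wy": 0, "wz": 0, "hand": -1},
    {"tx": 0.309, "ty": -0.021, "tz": -0.085, "wx": 0, "wy": 0, "wz": 0, "hand": -1},
  ],
)

```text
t: 3.6
eef_pos: [0.56, 0.0556, 0.0975]
orientation: [[-0.156, 0.988, 0.001], [0.988, 0.156, -0.001], [-0.001, 0.0, -1.0]]
ft_force: [-0.3, -0.6, -1.1]
opening: 0.02
finger_force: 58.9
```

```bash
cat >> h.py <<'E'
def discs(im):
    h=cv2.cvtColor(im,cv2.COLOR_RGB2HSV); m=cv2.inRange(h,(26,90,60),(34,255,255)); n,l,q,c=cv2.connectedComponentsWithStats(m)
    return [(c[i].round(1),int(q[i,4])) for i in range(1,n) if q[i,4]>400]
E
python3 - <<'E'
from h import *
s=r.read_state(); im=r.camera("wrist"); cv2.imwrite("pics/w2.png",im[:,:,::-1])
print(s["t"],s["eef_pos"],s["opening"],s["ft_force"])
for c,a in discs(im): print(c,a,onz(ray("wrist",c,s),.004).round(4))
E
```

```text
3.6 [0.55996649 0.055553   0.09754816] 0.02004376448770334 [-0.33885635 -0.55676574 -1.07248719]
[276.6 326.3] 1434 [ 0.5787 -0.0522  0.004 ]
```

View pics/w2.png

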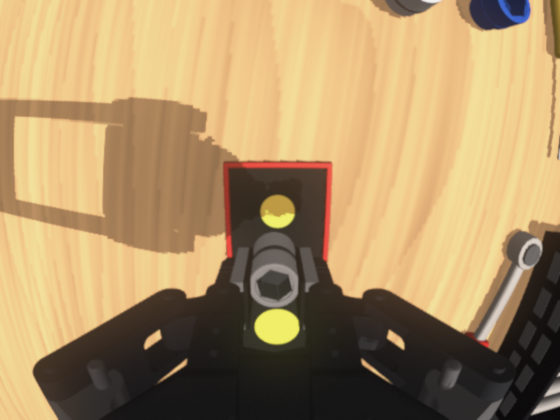

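Socket_14 is held upright, with its opening at about (273,284). disc_14 is ahead at (277,211) and disc_24 is at (277,326).

```bash
python3 - <<'E'
from h import *
s=r.read_state()
d=onz(ray("wrist",(277.5,211),s),.004); t=onz(ray("wrist",(274,285),s),.120); b=onz(ray("wrist",(273.5,234),s),.082)
print("disc14",d,"sock top",t,"bottom front edge",b, s["eef_pos"])
a=(d+np.array([.5626,.0539,0]))/2;print(a, delta((*a[:2],.02),1.726,s))
E
```

```text
disc14 [0.562509   0.05366295 0.004     ] sock top [0.55936381 0.05596113 0.12      ] bottom front edge [0.55782014 0.06439969 0.082     ] [0.56013344 0.0548398  0.09746832]
[0.5625545  0.05378147 0.002     ] (array([-0.0014,  0.0022,  0.0775]), array([ 0.0003,  0.0008, -0.0003]))
```

>>> move_arm(
  deltas=[
    {"tx": -0.001, "ty": 0.002, "tz": 0.03, "wx": 0, "wy": 0, "wz": 0, "hand": -1},
    {"tx": -0.001, "ty": 0.002, "tz": 0.055, "wx": 0, "wy": 0, "wz": 0, "hand": -1},
    {"tx": -0.001, "ty": 0.002, "tz": 0.07, "wx": 0, "wy": 0, "wz": 0, "hand": -1},
    {"tx": -0.001, "ty": 0.002, "tz": 0.077, "wx": 0, "wy": 0, "wz": 0, "hand": -1},
    {"tx": -0.001, "ty": 0.002, "tz": 0.078, "wx": 0, "wy": 0, "wz": 0, "hand": -1},
    {"tx": -0.001, "ty": 0.002, "tz": 0.078, "wx": 0, "wy": 0, "wz": 0, "hand": -1},
    {"tx": -0.001, "ty": 0.002, "tz": 0.078, "wx": 0, "wy": 0, "wz": 0, "hand": -1},
  ],
)

```text
t: 4.35
eef_pos: [0.5628, 0.0544, 0.02]
orientation: [[-0.154, 0.988, 0.002], [0.988, 0.154, -0.0], [-0.0, 0.002, -1.0]]
ft_force: [-0.1, -0.6, -0.0]
opening: 0.02
finger_force: 58.9
```

>>> move_arm(
  deltas=[
    {"tx": 0, "ty": 0, "tz": 0, "wx": 0, "wy": 0, "wz": 0, "hand": -0.2},
    {"tx": 0, "ty": 0, "tz": 0, "wx": 0, "wy": 0, "wz": 0, "hand": 0},
    {"tx": 0, "ty": 0, "tz": 0, "wx": 0, "wy": 0, "wz": 0, "hand": 0.1},
    {"tx": 0, "ty": 0, "tz": 0, "wx": 0, "wy": 0, "wz": 0, "hand": 0.1},
    {"tx": 0, "ty": 0, "tz": -0.04, "wx": 0, "wy": 0, "wz": 0, "hand": 0.1},
    {"tx": 0, "ty": 0, "tz": -0.09, "wx": 0, "wy": 0, "wz": 0, "hand": 0.1},
    {"tx": 0, "ty": 0, "tz": -0.13, "wx": 0, "wy": 0, "wz": 0, "hand": 0.1},
    {"tx": 0, "ty": 0, "tz": -0.13, "wx": 0, "wy": 0, "wz": 0, "hand": 0.1},
    {"tx": 0, "ty": 0, "tz": -0.13, "wx": 0, "wy": 0, "wz": 0, "hand": 0.1},
  ],
)

```text
t: 5.25
eef_pos: [0.5629, 0.0548, 0.151]
orientation: [[-0.155, 0.988, 0.004], [0.988, 0.155, -0.0], [-0.001, 0.003, -1.0]]
ft_force: [-0.3, 0.4, -0.2]
opening: 0.0467
finger_force: 0.0
```

```bash
python3 - <<'E'
from h import *
s=r.read_state(); im=r.camera("wrist"); np.save("w3.npy",im); cv2.imwrite("pics/w3.png",im[:,:,::-1])
print(s["t"],s["eef_pos"],s["opening"],s["ft_force"])
for c,a in discs(im): print(c,a,onz(ray("wrist",c,s),.004).round(4))
print(proj("wrist",np.array([.5625,.0538,.042]),s)); print(delta((.428,-.262,.13),1.726,s))
E
```

```text
5.25 [0.56287399 0.05476374 0.15097674] 0.04673436640641584 [-0.3287815   0.38148661 -0.15133883]
[532.  28.] 468 [0.8194 0.2922 0.004 ]
[272.7 246.7] 974 [0.57   0.0013 0.004 ]
[272.9 294. ] 1152 [ 0.5783 -0.0517  0.004 ]
[272.9 334.2] 1292 [ 0.5865 -0.1048  0.004 ]
[273.52258137 204.63492599]
(array([-0.2921, -0.1823,  0.0205]), array([ 0.0035,  0.0006, -0.    ]))
```

View pics/w3.png

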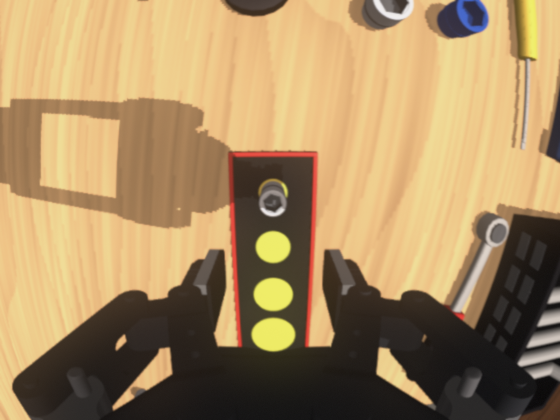

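Socket_14 stands on disc_14, with its top at (273,203) against a predicted (273.5,204.6). Next is socket_19.

>>> move_arm(
  deltas=[
    {"tx": -0.292, "ty": -0.182, "tz": 0.02, "wx": 0.003, "wy": 0, "wz": 0, "hand": 0.4},
    {"tx": -0.292, "ty": -0.182, "tz": 0.02, "wx": 0.003, "wy": 0, "wz": 0, "hand": 0.4},
    {"tx": -0.292, "ty": -0.182, "tz": 0.02, "wx": 0.003, "wy": 0, "wz": 0, "hand": 0.4},
    {"tx": -0.292, "ty": -0.182, "tz": 0.02, "wx": 0.003, "wy": 0, "wz": 0, "hand": 0.4},
    {"tx": -0.292, "ty": -0.182, "tz": 0.02, "wx": 0.003, "wy": 0, "wz": 0, "hand": 0.4},
    {"tx": -0.292, "ty": -0.182, "tz": 0.02, "wx": 0.003, "wy": 0, "wz": 0, "hand": 0.4},
    {"tx": -0.292, "ty": -0.182, "tz": 0.02, "wx": 0.003, "wy": 0, "wz": 0, "hand": 0.4},
    {"tx": -0.292, "ty": -0.182, "tz": 0.02, "wx": 0.003, "wy": 0, "wz": 0, "hand": 0.4},
    {"tx": -0.292, "ty": -0.182, "tz": 0.02, "wx": 0.003, "wy": 0, "wz": 0, "hand": 0.4},
    {"tx": -0.292, "ty": -0.182, "tz": 0.02, "wx": 0.003, "wy": 0, "wz": 0, "hand": 0.4},
  ],
)

```text
t: 6.3
eef_pos: [0.427, -0.2606, 0.1279]
orientation: [[-0.155, 0.988, -0.005], [0.988, 0.155, 0.002], [0.003, -0.005, -1.0]]
ft_force: [0.1, 0.4, -1.4]
opening: 0.0599
finger_force: 0.0
```

```bash
python3 - <<'E'
from h import *
s=r.read_state(); im=r.camera("wrist"); cv2.imwrite("pics/w4.png",im[:,:,::-1])
print(s["t"],s["eef_pos"],s["opening"]); print(proj("wrist",np.array([.429,-.262,.04]),s))
E
```

```text
6.3 [ 0.42704985 -0.26060036  0.12786711] 0.05993299819981433
[277.55242167 213.79630587]
```

View pics/w4.png

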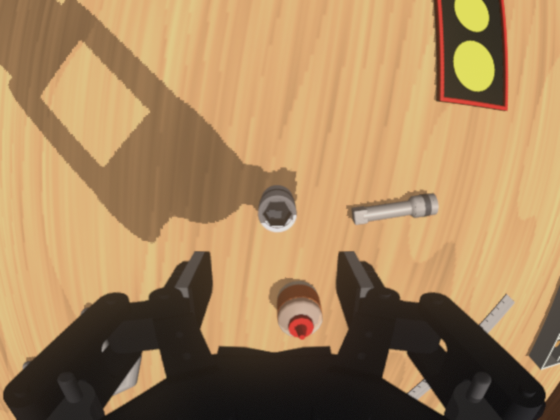

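Socket_19's opening is at (277,212). The bottle is at (300,313), 90 mm behind it and off the finger line.

```bash
python3 - <<'E'
from h import *
s=r.read_state(); w=ray("wrist",(277,212),s); X=onz(w,.04); print(X,tri([w,ray("top",(403.2,286))]))
print(delta((*X[:2],.012),1.726,s))
E
```

```text
[ 0.42883211 -0.26073531  0.04      ] (array([ 0.42839221, -0.25757381,  0.05278176]), [np.float64(0.000703182696359185), np.float64(0.0007031826963591685)])
(array([-0.0007,  0.0018,  0.1163]), array([-0.0041, -0.0018,  0.0015]))
```

>>> move_arm(
  deltas=[
    {"tx": -0.001, "ty": 0.002, "tz": 0.045, "wx": -0.004, "wy": -0.002, "wz": 0.001, "hand": 0.4},
    {"tx": -0.001, "ty": 0.002, "tz": 0.08, "wx": -0.004, "wy": -0.002, "wz": 0.001, "hand": 0.4},
    {"tx": -0.001, "ty": 0.002, "tz": 0.105, "wx": -0.004, "wy": -0.002, "wz": 0.001, "hand": 0.4},
    {"tx": -0.001, "ty": 0.002, "tz": 0.115, "wx": -0.004, "wy": -0.002, "wz": 0.001, "hand": 0.4},
    {"tx": -0.001, "ty": 0.002, "tz": 0.115, "wx": -0.004, "wy": -0.002, "wz": 0.001, "hand": 0.4},
    {"tx": -0.001, "ty": 0.002, "tz": 0.115, "wx": -0.004, "wy": -0.002, "wz": 0.001, "hand": -1},
    {"tx": -0.001, "ty": 0.002, "tz": 0.115, "wx": -0.004, "wy": -0.002, "wz": 0.001, "hand": -1},
    {"tx": -0.001, "ty": 0.002, "tz": 0.115, "wx": -0.004, "wy": -0.002, "wz": 0.001, "hand": -1},
    {"tx": -0.001, "ty": 0.002, "tz": 0.115, "wx": -0.004, "wy": -0.002, "wz": 0.001, "hand": -1},
    {"tx": -0.001, "ty": 0.002, "tz": 0.115, "wx": -0.004, "wy": -0.002, "wz": 0.001, "hand": -1},
    {"tx": -0.001, "ty": 0.002, "tz": 0.115, "wx": -0.004, "wy": -0.002, "wz": 0.001, "hand": -1},
  ],
)

```text
t: 7.45
eef_pos: [0.4306, -0.2636, 0.0167]
orientation: [[-0.153, 0.988, 0.005], [0.988, 0.153, -0.004], [-0.005, 0.004, -1.0]]
ft_force: [0.6, -0.1, 6.0]
opening: 0.0266
finger_force: 59.5
```

>>> move_arm(
  deltas=[
    {"tx": 0, "ty": 0, "tz": -0.04, "wx": 0, "wy": 0, "wz": 0, "hand": -1},
    {"tx": 0, "ty": 0, "tz": -0.085, "wx": 0, "wy": 0, "wz": 0, "hand": -1},
    {"tx": 0.036, "ty": 0.027, "tz": -0.085, "wx": 0, "wy": 0, "wz": 0, "hand": -1},
    {"tx": 0.072, "ty": 0.054, "tz": -0.085, "wx": 0, "wy": 0, "wz": 0, "hand": -1},
    {"tx": 0.108, "ty": 0.081, "tz": -0.085, "wx": 0, "wy": 0, "wz": 0, "hand": -1},
    {"tx": 0.144, "ty": 0.108, "tz": -0.085, "wx": 0, "wy": 0, "wz": 0, "hand": -1},
    {"tx": 0.18, "ty": 0.135, "tz": -0.085, "wx": 0, "wy": 0, "wz": 0, "hand": -1},
    {"tx": 0.216, "ty": 0.162, "tz": -0.085, "wx": 0, "wy": 0, "wz": 0, "hand": -1},
    {"tx": 0.24, "ty": 0.179, "tz": -0.085, "wx": 0, "wy": 0, "wz": 0, "hand": -1},
    {"tx": 0.24, "ty": 0.179, "tz": -0.085, "wx": 0, "wy": 0, "wz": 0, "hand": -1},
    {"tx": 0.24, "ty": 0.179, "tz": -0.085, "wx": 0, "wy": 0, "wz": 0, "hand": -1},
    {"tx": 0.24, "ty": 0.179, "tz": -0.085, "wx": 0, "wy": 0, "wz": 0, "hand": -1},
  ],
)

```text
t: 8.65
eef_pos: [0.5686, 0.0012, 0.0988]
orientation: [[-0.152, 0.988, 0.001], [0.988, 0.152, -0.002], [-0.002, 0.0, -1.0]]
ft_force: [-0.5, -0.7, -1.5]
opening: 0.0269
finger_force: 59.5
```

```bash
python3 - <<'E'
from h import *
s=r.read_state(); im=r.camera("wrist"); cv2.imwrite("pics/w5.png",im[:,:,::-1])
print(s["t"],s["eef_pos"],s["opening"],s["ft_force"])
for c,a in discs(im): print(c,a,onz(ray("wrist",c,s),.004).round(4))
print("expected pixel of held top",proj("wrist",s["eef_pos"]+[0,0,.0233],s)); print(delta((.5705,.001,.0205),1.726,s))
E
```

```text
8.65 [0.56855079 0.00116717 0.09880161] 0.02692836096190496 [-0.51932865 -0.68861782 -1.48157683]
[278.6 218.8] 473 [ 0.5728 -0.0066  0.004 ]
[277.1 326.7] 1733 [ 0.5877 -0.1082  0.004 ]
expected pixel of held top [275.38857432 288.46887362]
(array([-0.0003,  0.0019,  0.0783]), array([ 0.0002,  0.0025, -0.0022]))
```

View pics/w5.png

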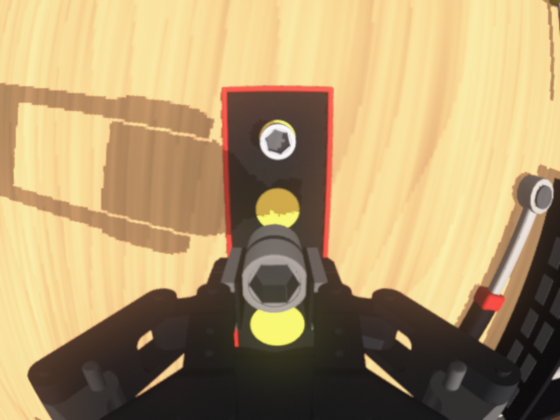

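Socket_19 is held with its opening at (274,281), about 3 mm ahead of the TCP along tool x, so I'll shift back to allow for it. disc_19 is at (278,209).

>>> move_arm(
  deltas=[
    {"tx": -0.003, "ty": 0.002, "tz": 0.03, "wx": 0, "wy": 0.002, "wz": -0.002, "hand": -1},
    {"tx": -0.003, "ty": 0.002, "tz": 0.055, "wx": 0, "wy": 0.002, "wz": -0.002, "hand": -1},
    {"tx": -0.003, "ty": 0.002, "tz": 0.07, "wx": 0, "wy": 0.002, "wz": -0.002, "hand": -1},
    {"tx": -0.003, "ty": 0.002, "tz": 0.077, "wx": 0, "wy": 0.002, "wz": -0.002, "hand": -1},
    {"tx": -0.003, "ty": 0.002, "tz": 0.078, "wx": 0, "wy": 0.002, "wz": -0.002, "hand": -1},
    {"tx": -0.003, "ty": 0.002, "tz": 0.078, "wx": 0, "wy": 0.002, "wz": -0.002, "hand": -1},
    {"tx": -0.003, "ty": 0.002, "tz": 0.078, "wx": 0, "wy": 0.002, "wz": -0.002, "hand": -1},
  ],
)

```text
t: 9.4
eef_pos: [0.5724, -0.0009, 0.022]
orientation: [[-0.155, 0.988, 0.003], [0.988, 0.155, -0.0], [-0.001, 0.003, -1.0]]
ft_force: [0.4, -0.1, -1.2]
opening: 0.0266
finger_force: 59.7
```

>>> move_arm(
  deltas=[
    {"tx": 0, "ty": 0, "tz": 0.001, "wx": 0, "wy": 0, "wz": 0, "hand": -1},
    {"tx": 0, "ty": 0, "tz": 0.001, "wx": 0, "wy": 0, "wz": 0, "hand": -0.1},
    {"tx": 0, "ty": 0, "tz": 0.001, "wx": 0, "wy": 0, "wz": 0, "hand": 0.2},
    {"tx": 0, "ty": 0, "tz": 0.001, "wx": 0, "wy": 0, "wz": 0, "hand": 0.2},
    {"tx": 0, "ty": 0, "tz": -0.04, "wx": 0, "wy": 0, "wz": 0, "hand": 0.2},
    {"tx": 0, "ty": 0, "tz": -0.085, "wx": 0, "wy": 0, "wz": 0, "hand": 0.2},
    {"tx": 0, "ty": 0, "tz": -0.11, "wx": 0, "wy": 0, "wz": 0, "hand": 0.4},
    {"tx": 0.045, "ty": 0.019, "tz": -0.11, "wx": 0, "wy": 0, "wz": 0, "hand": 0.5},
    {"tx": 0.09, "ty": 0.038, "tz": -0.11, "wx": 0, "wy": 0, "wz": 0, "hand": 0.5},
    {"tx": 0.135, "ty": 0.057, "tz": -0.11, "wx": 0, "wy": 0, "wz": 0, "hand": 0.5},
    {"tx": 0.18, "ty": 0.076, "tz": -0.11, "wx": 0, "wy": 0, "wz": 0, "hand": 0.5},
    {"tx": 0.225, "ty": 0.095, "tz": -0.11, "wx": 0, "wy": 0, "wz": 0, "hand": 0.5},
  ],
)

```text
t: 10.6
eef_pos: [0.6307, 0.2383, 0.1314]
orientation: [[-0.155, 0.988, 0.002], [0.988, 0.155, 0.0], [-0.0, 0.002, -1.0]]
ft_force: [0.4, -0.9, -0.1]
opening: 0.0641
finger_force: 0.0
```

>>> move_arm(
  deltas=[
    {"tx": 0, "ty": 0, "tz": 0, "wx": 0, "wy": 0, "wz": 0, "hand": 0.5},
    {"tx": 0, "ty": 0, "tz": 0, "wx": 0, "wy": 0, "wz": 0, "hand": 0.5},
    {"tx": 0, "ty": 0, "tz": 0, "wx": 0, "wy": 0, "wz": 0, "hand": 0.5},
  ],
)

```text
t: 10.9
eef_pos: [0.6303, 0.2355, 0.131]
orientation: [[-0.155, 0.988, 0.001], [0.988, 0.155, -0.001], [-0.001, 0.001, -1.0]]
ft_force: [-0.1, -0.5, 0.5]
opening: 0.0638
finger_force: 0.0
```

```bash
python3 - <<'E'
from h import *
s=r.read_state(); im=r.camera("wrist"); cv2.imwrite("pics/w6.png",im[:,:,::-1])
print(s["t"],s["eef_pos"],s["opening"]); print("pred24",proj("wrist",np.array([.631,.236,.044]),s),"pred19",proj("wrist",np.array([.5705,.001,.044]),s))
E
```

```text
10.9 [0.63029439 0.2354855  0.13099628] 0.06382806064960161
pred24 [275.69033004 211.07121782] pred19 [187.51334176 404.91957873]
```

View pics/w6.png

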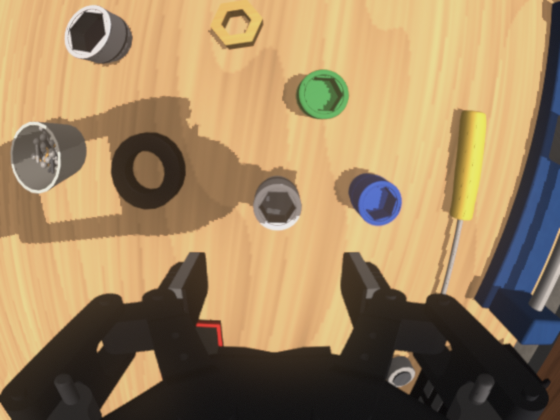

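Steel socket_24's opening is at (278,206). Blue is at (377,200), green at (323,94) and the ring at (148,170), all outside the finger span. Socket_32 is at (90,33) and the cup at (45,155).

```bash
python3 - <<'E'
from h import *
s=r.read_state(); w=ray("wrist",(278,206),s); X=onz(w,.044); print(X,tri([w,ray("top",(156,185.5)),ray("scene",(378,227))]))
print(delta((*X[:2],.013),1.726,s))
E
```

```text
[0.63223285 0.23961212 0.044     ] (array([0.63099002, 0.23762169, 0.04089637]), [np.float64(0.0017929514109241448), np.float64(0.0016518614285528869), np.float64(0.0013355012616675455)])
(array([0.0043, 0.0024, 0.1182]), array([ 0.0009,  0.0006, -0.0006]))
```

>>> move_arm(
  deltas=[
    {"tx": 0.004, "ty": 0.002, "tz": 0.045, "wx": 0, "wy": 0, "wz": 0, "hand": 0.5},
    {"tx": 0.004, "ty": 0.002, "tz": 0.08, "wx": 0, "wy": 0, "wz": 0, "hand": 0.5},
    {"tx": 0.004, "ty": 0.002, "tz": 0.105, "wx": 0, "wy": 0, "wz": 0, "hand": 0.5},
    {"tx": 0.004, "ty": 0.002, "tz": 0.118, "wx": 0, "wy": 0, "wz": 0, "hand": 0.5},
    {"tx": 0.004, "ty": 0.002, "tz": 0.118, "wx": 0, "wy": 0, "wz": 0, "hand": 0.5},
    {"tx": 0.004, "ty": 0.002, "tz": 0.118, "wx": 0, "wy": 0, "wz": 0, "hand": -1},
    {"tx": 0.004, "ty": 0.002, "tz": 0.118, "wx": 0, "wy": 0, "wz": 0, "hand": -1},
    {"tx": 0.004, "ty": 0.002, "tz": 0.118, "wx": 0, "wy": 0, "wz": 0, "hand": -1},
    {"tx": 0.004, "ty": 0.002, "tz": 0.118, "wx": 0, "wy": 0, "wz": 0, "hand": -1},
    {"tx": 0.004, "ty": 0.002, "tz": 0.118, "wx": 0, "wy": 0, "wz": 0, "hand": -1},
    {"tx": 0.004, "ty": 0.002, "tz": 0.118, "wx": 0, "wy": 0, "wz": 0, "hand": -1},
  ],
)

```text
t: 12.05
eef_pos: [0.6337, 0.241, 0.0163]
orientation: [[-0.155, 0.988, 0.006], [0.988, 0.155, 0.001], [0.0, 0.006, -1.0]]
ft_force: [-0.4, -1.0, 6.3]
opening: 0.0342
finger_force: 60.5
```

>>> move_arm(
  deltas=[
    {"tx": 0, "ty": 0, "tz": -0.04, "wx": 0, "wy": 0, "wz": 0, "hand": -1},
    {"tx": 0, "ty": 0, "tz": -0.085, "wx": 0, "wy": 0, "wz": 0, "hand": -1},
    {"tx": -0.042, "ty": -0.015, "tz": -0.085, "wx": 0, "wy": 0, "wz": 0, "hand": -1},
    {"tx": -0.084, "ty": -0.03, "tz": -0.085, "wx": 0, "wy": 0, "wz": 0, "hand": -1},
    {"tx": -0.126, "ty": -0.045, "tz": -0.085, "wx": 0, "wy": 0, "wz": 0, "hand": -1},
    {"tx": -0.168, "ty": -0.06, "tz": -0.085, "wx": 0, "wy": 0, "wz": 0, "hand": -1},
    {"tx": -0.21, "ty": -0.075, "tz": -0.085, "wx": 0, "wy": 0, "wz": 0, "hand": -1},
    {"tx": -0.252, "ty": -0.09, "tz": -0.085, "wx": 0, "wy": 0, "wz": 0, "hand": -1},
    {"tx": -0.281, "ty": -0.1, "tz": -0.085, "wx": 0, "wy": 0, "wz": 0, "hand": -1},
    {"tx": -0.281, "ty": -0.1, "tz": -0.085, "wx": 0, "wy": 0, "wz": 0, "hand": -1},
    {"tx": -0.281, "ty": -0.1, "tz": -0.085, "wx": 0, "wy": 0, "wz": 0, "hand": -1},
    {"tx": -0.281, "ty": -0.1, "tz": -0.085, "wx": 0, "wy": 0, "wz": 0, "hand": -1},
  ],
)

```text
t: 13.25
eef_pos: [0.5767, -0.0515, 0.0979]
orientation: [[-0.156, 0.988, 0.001], [0.988, 0.156, 0.001], [0.001, 0.001, -1.0]]
ft_force: [-0.1, 1.3, -1.4]
opening: 0.0342
finger_force: 60.4
```

```bash
python3 - <<'E'
from h import *
s=r.read_state(); im=r.camera("wrist"); cv2.imwrite("pics/w7.png",im[:,:,::-1])
print(s["t"],s["eef_pos"],s["opening"],s["ft_force"])
print("expected px held top",proj("wrist",s["eef_pos"]+[0,0,.0277],s),"19",proj("wrist",np.array([.5705,.001,.044]),s),"14",proj("wrist",np.array([.5625,.0538,.042]),s)); print(delta((.5787,-.0522,.0203),1.726,s))
E
```

```text
13.25 [ 0.57674946 -0.05153107  0.09792635] 0.03422025167097125 [-0.09209903  1.3186473  -1.39480186]
expected px held top [275.498768   293.72133656] 19 [278.11467528 143.94961503] 14 [278.65230225  56.91298361]
(array([-0.001 ,  0.0017,  0.0776]), array([ 0.0011, -0.0006,  0.0017]))
```

View pics/w7.png

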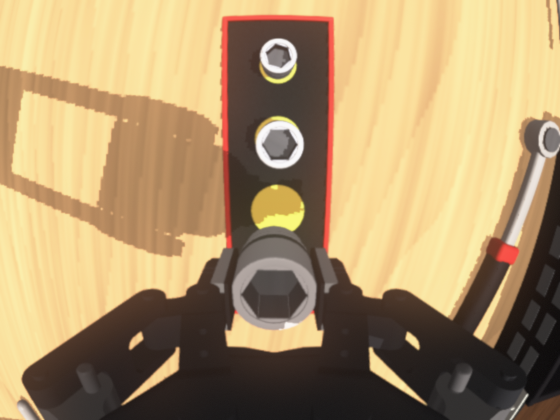

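Socket_24 is held with its opening at (274,289), about 1.5 mm ahead of the TCP. Socket_19 at (280,144) and socket_14 at (278,57) are within about 2 px of their predicted places.

>>> move_arm(
  deltas=[
    {"tx": -0.002, "ty": 0.002, "tz": 0.03, "wx": 0, "wy": 0, "wz": 0.001, "hand": -1},
    {"tx": -0.002, "ty": 0.002, "tz": 0.055, "wx": 0, "wy": 0, "wz": 0.001, "hand": -1},
    {"tx": -0.002, "ty": 0.002, "tz": 0.07, "wx": 0, "wy": 0, "wz": 0.001, "hand": -1},
    {"tx": -0.002, "ty": 0.002, "tz": 0.077, "wx": 0, "wy": 0, "wz": 0.001, "hand": -1},
    {"tx": -0.002, "ty": 0.002, "tz": 0.078, "wx": 0, "wy": 0, "wz": 0.001, "hand": -1},
    {"tx": -0.002, "ty": 0.002, "tz": 0.078, "wx": 0, "wy": 0, "wz": 0.001, "hand": -1},
    {"tx": -0.002, "ty": 0.002, "tz": 0.078, "wx": 0, "wy": 0, "wz": 0.001, "hand": -1},
  ],
)

```text
t: 14.0
eef_pos: [0.5798, -0.0541, 0.0208]
orientation: [[-0.155, 0.988, 0.003], [0.988, 0.155, -0.0], [-0.001, 0.003, -1.0]]
ft_force: [0.2, -0.2, -1.3]
opening: 0.0339
finger_force: 60.5
```

>>> move_arm(
  deltas=[
    {"tx": 0, "ty": 0, "tz": 0.001, "wx": 0, "wy": 0, "wz": 0, "hand": -1},
    {"tx": 0, "ty": 0, "tz": 0.001, "wx": 0, "wy": 0, "wz": 0, "hand": 0.1},
    {"tx": 0, "ty": 0, "tz": 0.001, "wx": 0, "wy": 0, "wz": 0, "hand": 0.35},
    {"tx": 0, "ty": 0, "tz": 0.001, "wx": 0, "wy": 0, "wz": 0, "hand": 0.35},
    {"tx": 0, "ty": 0, "tz": 0.001, "wx": 0, "wy": 0, "wz": 0, "hand": 0.35},
    {"tx": 0, "ty": 0, "tz": -0.04, "wx": 0, "wy": 0, "wz": 0, "hand": 0.35},
    {"tx": 0, "ty": 0, "tz": -0.085, "wx": 0, "wy": 0, "wz": 0, "hand": 0.35},
    {"tx": 0, "ty": 0, "tz": -0.12, "wx": 0, "wy": 0, "wz": 0, "hand": 0.6},
    {"tx": 0, "ty": 0, "tz": -0.12, "wx": 0, "wy": 0, "wz": 0, "hand": 0.7},
  ],
)

```text
t: 14.9
eef_pos: [0.5827, -0.0549, 0.1477]
orientation: [[-0.154, 0.988, 0.015], [0.988, 0.154, -0.003], [-0.005, 0.014, -1.0]]
ft_force: [0.5, 0.1, 1.1]
opening: 0.0726
finger_force: 0.0
```

>>> move_arm(
  deltas=[
    {"tx": 0.42, "ty": -0.048, "tz": 0, "wx": 0, "wy": 0, "wz": 0, "hand": 0.7},
    {"tx": 0.42, "ty": -0.048, "tz": 0, "wx": 0, "wy": 0, "wz": 0, "hand": 0.7},
    {"tx": 0.42, "ty": -0.048, "tz": 0, "wx": 0, "wy": 0, "wz": 0, "hand": 0.7},
    {"tx": 0.42, "ty": -0.048, "tz": 0, "wx": 0, "wy": 0, "wz": 0, "hand": 0.7},
    {"tx": 0.42, "ty": -0.048, "tz": 0, "wx": 0, "wy": 0, "wz": 0, "hand": 0.7},
    {"tx": 0.42, "ty": -0.048, "tz": 0, "wx": 0, "wy": 0, "wz": 0, "hand": 0.7},
    {"tx": 0.42, "ty": -0.048, "tz": 0, "wx": 0, "wy": 0, "wz": 0, "hand": 0.7},
    {"tx": 0.42, "ty": -0.048, "tz": 0, "wx": 0, "wy": 0, "wz": 0, "hand": 0.7},
    {"tx": 0.42, "ty": -0.048, "tz": 0, "wx": 0, "wy": 0, "wz": 0, "hand": 0.7},
    {"tx": 0.42, "ty": -0.048, "tz": 0, "wx": 0, "wy": 0, "wz": 0, "hand": 0.7},
    {"tx": 0.42, "ty": -0.048, "tz": 0, "wx": 0, "wy": 0, "wz": 0, "hand": 0.7},
    {"tx": 0.42, "ty": -0.048, "tz": 0, "wx": 0, "wy": 0, "wz": 0, "hand": 0.7},
  ],
)

```text
t: 16.1
eef_pos: [0.4669, 0.3521, 0.1394]
orientation: [[-0.153, 0.988, 0.0], [0.988, 0.153, -0.001], [-0.001, 0.0, -1.0]]
ft_force: [0.0, 0.5, 0.4]
opening: 0.0723
finger_force: 0.0
```

```bash
python3 - <<'E'
from h import *
s=r.read_state(); im=r.camera("wrist"); cv2.imwrite("pics/w8.png",im[:,:,::-1])
print(s["t"],s["eef_pos"],s["opening"]); print("pred32",proj("wrist",np.array([.467,.354,.05]),s))
E
```

```text
16.1 [0.46690176 0.35210721 0.13935589] 0.07234113490317373
pred32 [275.19009839 208.23186771]
```

View pics/w8.png

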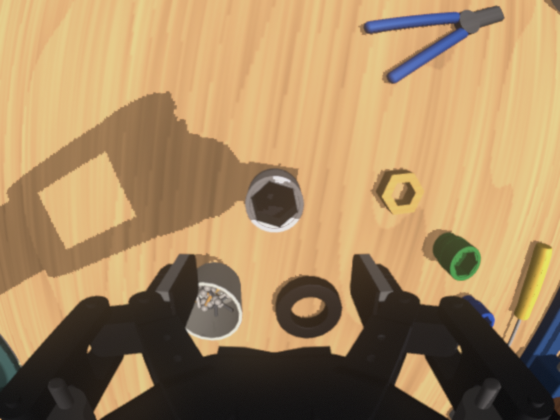

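Socket_32's opening is at (275,202). The cup rim at (213,308) is about 100 mm behind along tool x. It only appears under the finger because of perspective; in plan the gap is over 50 mm.

```bash
python3 - <<'E'
from h import *
s=r.read_state(); w=ray("wrist",(274.5,202),s); X=onz(w,.05); print(X,tri([w,ray("top",(92,268)),ray("scene",(413,162))]))
print("cup tool-frame",s["orientation"].T@(onz(ray("wrist",(213,308),s),.052)-X)); print(delta((*X[:2],.014),1.726,s))
E
```

```text
[0.46600473 0.35850557 0.05      ] (array([0.46593365, 0.35630107, 0.04631639]), [np.float64(0.0011865381618771517), np.float64(0.0017704212074212441), np.float64(0.0015536492759021894)])
cup tool-frame [-0.09289359 -0.05240043 -0.00195196]
(array([ 0.0067, -0.0002,  0.1256]), array([ 0.0006,  0.0008, -0.0021]))
```

>>> move_arm(
  deltas=[
    {"tx": 0.006, "ty": 0, "tz": 0.045, "wx": 0, "wy": 0, "wz": -0.002, "hand": 0.7},
    {"tx": 0.006, "ty": 0, "tz": 0.085, "wx": 0, "wy": 0, "wz": -0.002, "hand": 0.7},
    {"tx": 0.006, "ty": 0, "tz": 0.112, "wx": 0, "wy": 0, "wz": -0.002, "hand": 0.7},
    {"tx": 0.006, "ty": 0, "tz": 0.125, "wx": 0, "wy": 0, "wz": -0.002, "hand": 0.7},
    {"tx": 0.006, "ty": 0, "tz": 0.125, "wx": 0, "wy": 0, "wz": -0.002, "hand": 0.7},
    {"tx": 0.006, "ty": 0, "tz": 0.125, "wx": 0, "wy": 0, "wz": -0.002, "hand": -1},
    {"tx": 0.006, "ty": 0, "tz": 0.125, "wx": 0, "wy": 0, "wz": -0.002, "hand": -1},
    {"tx": 0.006, "ty": 0, "tz": 0.125, "wx": 0, "wy": 0, "wz": -0.002, "hand": -1},
    {"tx": 0.006, "ty": 0, "tz": 0.125, "wx": 0, "wy": 0, "wz": -0.002, "hand": -1},
    {"tx": 0.006, "ty": 0, "tz": 0.125, "wx": 0, "wy": 0, "wz": -0.002, "hand": -1},
    {"tx": 0.006, "ty": 0, "tz": 0.125, "wx": 0, "wy": 0, "wz": -0.002, "hand": -1},
  ],
)

```text
t: 17.25
eef_pos: [0.4674, 0.3602, 0.0179]
orientation: [[-0.156, 0.988, 0.005], [0.988, 0.156, 0.002], [0.002, 0.006, -1.0]]
ft_force: [-0.8, -1.4, 5.6]
opening: 0.0429
finger_force: 62.0
```

>>> move_arm(
  deltas=[
    {"tx": 0, "ty": 0, "tz": -0.04, "wx": 0, "wy": 0, "wz": 0, "hand": -1},
    {"tx": 0, "ty": 0, "tz": -0.085, "wx": 0, "wy": 0, "wz": 0, "hand": -1},
    {"tx": 0, "ty": 0, "tz": -0.085, "wx": 0, "wy": 0, "wz": 0, "hand": -1},
    {"tx": -0.06, "ty": 0.006, "tz": -0.085, "wx": 0, "wy": 0, "wz": 0, "hand": -1},
    {"tx": -0.11, "ty": 0.011, "tz": -0.085, "wx": 0, "wy": 0, "wz": 0, "hand": -1},
    {"tx": -0.16, "ty": 0.016, "tz": -0.085, "wx": 0, "wy": 0, "wz": 0, "hand": -1},
    {"tx": -0.21, "ty": 0.02, "tz": -0.085, "wx": 0, "wy": 0, "wz": 0, "hand": -1},
    {"tx": -0.26, "ty": 0.025, "tz": -0.085, "wx": 0, "wy": 0, "wz": 0, "hand": -1},
    {"tx": -0.31, "ty": 0.03, "tz": -0.085, "wx": 0, "wy": 0, "wz": 0, "hand": -1},
    {"tx": -0.36, "ty": 0.035, "tz": -0.085, "wx": 0, "wy": 0, "wz": 0, "hand": -1},
    {"tx": -0.41, "ty": 0.04, "tz": -0.085, "wx": 0, "wy": 0, "wz": 0, "hand": -1},
    {"tx": -0.45, "ty": 0.043, "tz": -0.085, "wx": 0, "wy": 0, "wz": 0, "hand": -1},
  ],
)

```text
t: 18.45
eef_pos: [0.5777, -0.0783, 0.0987]
orientation: [[-0.156, 0.988, -0.0], [0.988, 0.156, 0.001], [0.001, -0.0, -1.0]]
ft_force: [1.6, 0.5, -3.3]
opening: 0.0424
finger_force: 62.6
```

>>> move_arm(
  deltas=[
    {"tx": -0.029, "ty": 0.002, "tz": 0, "wx": 0, "wy": 0, "wz": 0, "hand": -1},
    {"tx": -0.029, "ty": 0.002, "tz": 0, "wx": 0, "wy": 0, "wz": 0, "hand": -1},
    {"tx": -0.029, "ty": 0.002, "tz": 0, "wx": 0, "wy": 0, "wz": 0, "hand": -1},
    {"tx": -0.029, "ty": 0.002, "tz": 0, "wx": 0, "wy": 0, "wz": 0, "hand": -1},
  ],
)

```text
t: 18.85
eef_pos: [0.5839, -0.1036, 0.099]
orientation: [[-0.157, 0.988, -0.001], [0.988, 0.157, 0.001], [0.001, -0.001, -1.0]]
ft_force: [0.0, -0.1, -4.0]
opening: 0.0427
finger_force: 62.6
```

```bash
python3 - <<'E'
from h import *
s=r.read_state(); im=r.camera("wrist"); cv2.imwrite("pics/w9.png",im[:,:,::-1])
print(s["t"],s["eef_pos"],s["opening"],s["ft_force"])
print("expected px held top",proj("wrist",s["eef_pos"]+[0,0,.0321],s),"24",proj("wrist",np.array([.5787,-.0522,.048]),s),"19",proj("wrist",np.array([.5705,.001,.044]),s)); print(delta((.587,-.1058,.0219),1.726,s))
E
```

```text
18.85 [ 0.58393528 -0.1036479   0.09896836] 0.042701242170028436 [ 0.01839554 -0.10667965 -4.04136121]
expected px held top [275.42758825 299.3828612 ] 24 [279.80822999 146.49273773] 19 [280.17366918  58.00346634]
(array([-0.0027,  0.0027,  0.0771]), array([-0.0006, -0.0013,  0.0027]))
```

View pics/w9.png

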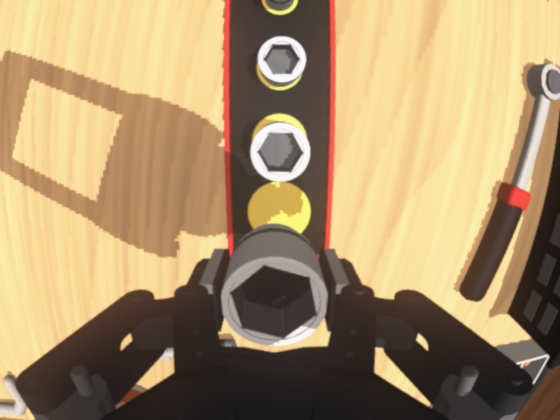

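Socket_32 is held centred at (275,299). Socket_24 at (280,152) sits about 3 mm off its disc centre, which is within tolerance. disc_32 is at (279,210).

>>> move_arm(
  deltas=[
    {"tx": -0.002, "ty": 0.003, "tz": 0.03, "wx": 0, "wy": -0.001, "wz": 0.002, "hand": -1},
    {"tx": -0.002, "ty": 0.003, "tz": 0.055, "wx": 0, "wy": -0.001, "wz": 0.002, "hand": -1},
    {"tx": -0.002, "ty": 0.003, "tz": 0.07, "wx": 0, "wy": -0.001, "wz": 0.002, "hand": -1},
    {"tx": -0.002, "ty": 0.003, "tz": 0.076, "wx": 0, "wy": -0.001, "wz": 0.002, "hand": -1},
    {"tx": -0.002, "ty": 0.003, "tz": 0.077, "wx": 0, "wy": -0.001, "wz": 0.002, "hand": -1},
    {"tx": -0.002, "ty": 0.003, "tz": 0.077, "wx": 0, "wy": -0.001, "wz": 0.002, "hand": -1},
    {"tx": -0.002, "ty": 0.003, "tz": 0.077, "wx": 0, "wy": -0.001, "wz": 0.002, "hand": -1},
  ],
)

```text
t: 19.6
eef_pos: [0.5891, -0.1065, 0.0245]
orientation: [[-0.155, 0.988, 0.004], [0.988, 0.155, -0.002], [-0.002, 0.004, -1.0]]
ft_force: [0.2, -0.1, -3.2]
opening: 0.0419
finger_force: 62.6
```

>>> move_arm(
  deltas=[
    {"tx": 0, "ty": 0, "tz": 0.002, "wx": 0, "wy": 0, "wz": 0, "hand": -1},
    {"tx": 0, "ty": 0, "tz": 0.003, "wx": 0, "wy": 0, "wz": 0, "hand": -1},
    {"tx": 0, "ty": 0, "tz": 0.003, "wx": 0, "wy": 0, "wz": 0, "hand": -1},
    {"tx": 0, "ty": 0, "tz": 0.003, "wx": 0, "wy": 0, "wz": 0, "hand": 0.2},
    {"tx": 0, "ty": 0, "tz": 0.003, "wx": 0, "wy": 0, "wz": 0, "hand": 0.5},
    {"tx": 0, "ty": 0, "tz": 0.003, "wx": 0, "wy": 0, "wz": 0, "hand": 0.5},
    {"tx": 0, "ty": 0, "tz": 0.003, "wx": 0, "wy": 0, "wz": 0, "hand": 0.5},
    {"tx": 0, "ty": 0, "tz": -0.03, "wx": 0, "wy": 0, "wz": 0, "hand": 0.5},
    {"tx": 0, "ty": 0, "tz": -0.075, "wx": 0, "wy": 0, "wz": 0, "hand": 0.5},
    {"tx": 0, "ty": 0, "tz": -0.12, "wx": 0, "wy": 0, "wz": 0, "hand": 0.5},
    {"tx": 0, "ty": 0, "tz": -0.16, "wx": 0, "wy": 0, "wz": 0, "hand": 0.5},
  ],
)

```text
t: 20.7
eef_pos: [0.5879, -0.1061, 0.1853]
orientation: [[-0.154, 0.988, 0.002], [0.988, 0.154, -0.001], [-0.002, 0.002, -1.0]]
ft_force: [0.8, -0.5, -0.1]
opening: 0.0641
finger_force: 0.0
```

>>> move_arm(
  deltas=[
    {"tx": -0.05, "ty": 0, "tz": 0, "wx": 0, "wy": 0, "wz": 0, "hand": 0.5},
    {"tx": -0.1, "ty": 0, "tz": 0, "wx": 0, "wy": 0, "wz": 0, "hand": 0.5},
    {"tx": -0.15, "ty": 0, "tz": 0, "wx": 0, "wy": 0, "wz": 0, "hand": 0.5},
    {"tx": -0.2, "ty": 0, "tz": 0, "wx": 0, "wy": 0, "wz": 0, "hand": 0.5},
    {"tx": -0.2, "ty": 0, "tz": 0, "wx": 0, "wy": 0, "wz": 0, "hand": 0.5},
    {"tx": -0.2, "ty": 0, "tz": 0, "wx": 0, "wy": 0, "wz": 0, "hand": 0.5},
    {"tx": -0.2, "ty": 0, "tz": 0, "wx": 0, "wy": 0, "wz": 0, "hand": 0.5},
  ],
)

```text
t: 21.4
eef_pos: [0.6187, -0.3027, 0.1831]
orientation: [[-0.155, 0.988, 0.001], [0.988, 0.155, -0.0], [-0.0, 0.001, -1.0]]
ft_force: [0.3, 0.3, -0.1]
opening: 0.064
finger_force: 0.0
```

```bash
python3 - <<'E'
from h import *
s=r.read_state(); print(s["t"],s["eef_pos"],s["ft_force"])
for n in("top","scene"):
    a=r.camera(n)
    for k,X in dict(d14=(.5625,.0538,.042),d19=(.5705,.001,.044),d24=(.5787,-.0522,.048),d32=(.587,-.1058,.054)).items(): print(n,k,proj(n,np.array(X)).round(1))
    if n=="top": A=a[170:260,215:355]; A2=a
    else: B=a[180:270,185:325]
o=np.vstack([cv2.resize(A,(448,288),interpolation=3),cv2.resize(B,(448,288),interpolation=3)]); cv2.imwrite("pics/fin.png",o[:,:,::-1])
# bottle/cup change from the start
p=cv2.imread("pics/top0.png")[:,:,::-1]
for k,(u,v) in dict(bottle=(446,268),cup=(145,291)).items(): print(k,np.abs(A2[v-18:v+18,u-18:u+18].astype(int)-p[v-18:v+18,u-18:u+18]).mean())
E
```

```text
21.4 [ 0.61869201 -0.30270362  0.18305246] [ 0.30620505  0.28919635 -0.10446765]
top d14 [246.6 219.2]
top d19 [272.8 215.2]
top d24 [299.3 211. ]
top d32 [326.2 206.6]
scene d14 [291.9 207.5]
scene d19 [269.1 211.8]
scene d24 [245.6 215.9]
scene d32 [221.5 219.6]
bottle 8.443930041152264
cup 4.073559670781893
```

View pics/fin.png

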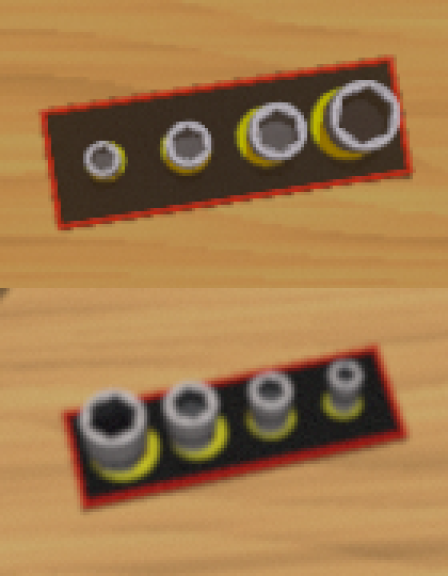

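Final view, in full-image pixels:

| Socket | Top view: measured (predicted) | Offset |
|---|---|---|
| 14 | (247,220), predicted (246.6,219.2) | ~2 mm |
| 19 | (273,215), predicted (272.8,215.2) | ~1 mm |
| 24 | (301.6,211), predicted (299.3,211) | ~4 mm |
| 32 | (328,206), predicted (326.2,206.6) | ~4 mm |

The scene view agrees with these. All four stand upright and are within 12 mm. I'll confirm the bottle by its red cap, then hand in.

```bash
python3 - <<'E'
from h import *
p=cv2.imread("pics/scene0.png")[:,:,::-1].copy(); a=r.camera("scene")
def cap(i):
    h=cv2.cvtColor(i[165:205,95:135],cv2.COLOR_RGB2HSV); m=cv2.inRange(h,(170,120,50),(180,255,255))|cv2.inRange(h,(0,170,50),(5,255,255)); return np.argwhere(m).mean(0)
c0,c1=cap(p),cap(a); print(c0,c1)
if np.linalg.norm(c0-c1)<2: print(r.job_done())
E
```

```text
[17.72340426 16.46808511] [nan nan]<stdin>:4: RuntimeWarning: Mean of empty slice.
  ret = um.true_divide(
```

The cap gave no pixels in the scene view, so the arm probably hides it. I'll use the top view instead.

```bash
python3 - <<'E'
from h import *
p=cv2.imread("pics/top0.png")[:,:,::-1].copy(); a=r.camera("top")
def cap(i):
    q=i[245:290,425:470].astype(int); m=(q[...,0]>1.9*q[...,1])&(q[...,0]>1.5*q[...,2])&(q[...,0]>60)&(q[...,1]<1.5*q[...,2]); return np.argwhere(m).mean(0),m.sum()
print(cap(p),cap(a))
cv2.imwrite("pics/b.png",cv2.resize(np.hstack([p[225:310,385:480],a[225:310,385:480]]),None,fx=4,fy=4)[:,:,::-1])
E
```

```text
(array([22.41666667, 26.58333333]), np.int64(12)) (array([22.5       , 26.35714286]), np.int64(14))
```

The cap hasn't moved in the top view (0.2 px), so I'm handing in.

```bash
python3 -c "
from rig import r
print(r.job_done())"
```

```text
the job is handed in; nothing more can be done
None
```

I handed the job in with all four sockets standing upright on their matching discs, about 1–4 mm off centre by the cameras and with the bottle and cup not moved; the hand-in returned no verdict.

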